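# Set the stock tags on the bindery's bin rack

### The arm

A 6-joint arm with a two-finger parallel gripper is mounted at the origin on the work surface. World frame = base frame: x ahead of the robot, y to its left, z up, the work surface at z = 0. Lengths are in m, angles in rad, forces in N, time in s.
With the tool pointing down it reaches from about 0.35 to 0.775 m from the base axis. Payload 7.3 kg.
Tool frame: the origin (TCP) lies at the very end of the fingers, on their centre line; the grasp point (between the pads) lies 19 mm behind it (robot.hold_point_z is the distance from the TCP to the grasp point, in m); y points along the fingers, z is the direction in which the jaws open and shut, and the axes are right-handed (so a half turn about y gives the same grasp; the last joint's range is limited). The gripper opens to 92 mm and grips with 3 to 60 N. Pads are 19 mm wide; open, the fingers measure 130 mm over their backs; the gripper's body (75 mm by 190 mm) begins 47 mm behind the grasp point.
Start: joints at [0.959, 0.342, 1.524, -0, 1.275, -0.146], TCP at [0.236, 0.469, 0.227] pointing down, gripper open.
Joint ranges: [-2.53, 2.53], [-0.77, 2.02], [0.04, 2.7], [-1, 4.14], [0.28, 2.66], [-3.11, 3.11]. Speed limits (rad/s): [2.57, 2.57, 3.14, 3.14, 3.14, 3.14].

### API

Orientations are given as [roll, pitch, yaw] about the fixed x, y, z axes, in that order (R = Rz(yaw) Ry(pitch) Rx(roll)).
In Python, from cell import robot gives the robot as it stands.
- The arm moves only by the shell command python3 -m crank 'ROWS' [OPENING] [FORCE]. ROWS is a JSON object of lists of equal length, an entry for each row: "xyz": the shift along the tool's x, y, z in cm, a list of three; "roll": the turn about the tool's y in degrees. A call has 1 to 20 rows; each row shifts and turns the commanded pose from where the row before left it, along the tool's axes as they then stand; what a row does not reach is not made up. A row lasts 1/10 s, in which the tool goes at most 50 mm and 8.59 degrees, less where a joint would pass 70% of its speed; a pose out of reach is approached as far as the arm can. A call is refused whole if a number of a shift passes 5 or a number of a turn 8.59, either way. A call with a gripper value outside its range is refused whole. OPENING is the gripper command: -1 is fully open, 1 is shut, values between are in proportion, set as the call begins (- or left out, the last holds). The fingers move at their own pace and stop on an object; FORCE is the grip in N (left out, the last holds). Time passes only in rows, so rows that do not move let the fingers close. It gives the time, the measured TCP pose, the force and the opening at its end, in the units of the state.
- robot.observe(): the state, without advancing time (a new reading comes with each control period).
- robot.read_camera(name): name is "scene" or "top" or "wrist"; returns the picture (480x640x3 uint8, red, green, blue); there is no depth.
- robot.calibration(name): a dict with "intrinsics" (3x3 intrinsics, pixels), "pose" (4x4, takes a point from camera to world coordinates). Camera axes: x right, y down, z forward; pixel columns grow to the right and rows downward; lengths in m; the calibration is good to about 2 mm. The wrist camera is an equidistant fisheye: a pixel r from the principal point sees the ray r / f radians off the axis. A picture is of the moment at which its call begins: read the wrist's pose just before it. calibration takes no time and is no camera call; for the wrist camera it gives the pose at the moment of the call.
- robot.hand_in(): hands the job in, once; it reports no verdict.
The state is a dict: "time": time; "qpos": joint angles; "qvel": joint speeds; "joint_efforts": joint torques, N m; "tool_pos": TCP position; "tool_rot": TCP orientation; "contact_force": force on the tool from outside, world axes, zero at the start; "torque": the same for the moment, N m; "opening": finger opening in m.
Only numpy, scipy, OpenCV 4.12 (cv2) and the standard library are available. Lean on these libraries where they do the work, as an engineer would, in place of code of your own. Each camera call takes 0.05 s, during which the arm holds its last target.

### The job

Look into the four stock bins and set the hinged tag in front of each one: with light pushes of a fingertip, tip tags over so that only the full bins show their green face (tag leaning back towards its bin) and the run-down bins show the grey face (tag lying forward). Do not pinch or force a tag, pick nothing up, and leave the bins and the things lying around the rack where they are.

Things in the scene. Friction and masses are not known exactly. Their poses are not given: they have to be found in the camera images.
- tag_a (a joint): stock tag, a leaf of binder's board, smooth and varnished, one face green, the other grey. Value = leaf angle: 0 = lying forward (robot's side) on its rest, free edge 40 deg above level, grey face up and showing; 1.396 = leaning back towards the bin, free edge 60 deg above level, green face showing to the front. Upright at 0.873. 35 g, free hinge, no spring: past upright it falls to the other rest by itself
- clip_a: steel clip fixed on the rail, holding tag_a. Origin: middle of the tag's hinge axis, 48 mm above the bench; x level towards the bins, y along the hinge, z up. Leaf 70 mm wide, 4 thick, free edge 66 from the axis: lying forward the edge is 51 mm in front of the axis and 42 above it; leaning back, 33 behind and 57 above. To tip it back, take it just under the free edge and rise with the edge; a level push may jam it
- tag_b (a joint): stock tag, a leaf of binder's board, smooth and varnished, one face green, the other grey. Value = leaf angle: 0 = lying forward (robot's side) on its rest, free edge 40 deg above level, grey face up and showing; 1.396 = leaning back towards the bin, free edge 60 deg above level, green face showing to the front. Upright at 0.873. 35 g, free hinge, no spring: past upright it falls to the other rest by itself
- clip_b: steel clip fixed on the rail, holding tag_b. Origin: middle of the tag's hinge axis, 48 mm above the bench; x level towards the bins, y along the hinge, z up. Leaf 70 mm wide, 4 thick, free edge 66 from the axis: lying forward the edge is 51 mm in front of the axis and 42 above it; leaning back, 33 behind and 57 above. To tip it back, take it just under the free edge and rise with the edge; a level push may jam it
- tag_c (a joint): stock tag, a leaf of binder's board, smooth and varnished, one face green, the other grey. Value = leaf angle: 0 = lying forward (robot's side) on its rest, free edge 40 deg above level, grey face up and showing; 1.396 = leaning back towards the bin, free edge 60 deg above level, green face showing to the front. Upright at 0.873. 35 g, free hinge, no spring: past upright it falls to the other rest by itself
- clip_c: steel clip fixed on the rail, holding tag_c. Origin: middle of the tag's hinge axis, 48 mm above the bench; x level towards the bins, y along the hinge, z up. Leaf 70 mm wide, 4 thick, free edge 66 from the axis: lying forward the edge is 51 mm in front of the axis and 42 above it; leaning back, 33 behind and 57 above. To tip it back, take it just under the free edge and rise with the edge; a level push may jam it
- tag_d (a joint): stock tag, a leaf of binder's board, smooth and varnished, one face green, the other grey. Value = leaf angle: 0 = lying forward (robot's side) on its rest, free edge 40 deg above level, grey face up and showing; 1.396 = leaning back towards the bin, free edge 60 deg above level, green face showing to the front. Upright at 0.873. 35 g, free hinge, no spring: past upright it falls to the other rest by itself
- clip_d: steel clip fixed on the rail, holding tag_d. Origin: middle of the tag's hinge axis, 48 mm above the bench; x level towards the bins, y along the hinge, z up. Leaf 70 mm wide, 4 thick, free edge 66 from the axis: lying forward the edge is 51 mm in front of the axis and 42 above it; leaning back, 33 behind and 57 above. To tip it back, take it just under the free edge and rise with the edge; a level push may jam it
- bin_1: grey steel picking bin, 150 deep (x) x 100 wide x 62 mm high at the back, front 50 mm stepped down to a 30 mm lip, loose on the rack's 10 mm floor; origin at the centre of its underside, x away from the tags. Its tag is the one straight in front, hinge axis 120 mm from this origin. FULL: heaped with wooden spools of linen thread, up to 77 mm above its underside
- bin_2: grey steel picking bin, 150 deep (x) x 100 wide x 62 mm high at the back, front 50 mm stepped down to a 30 mm lip, loose on the rack's 10 mm floor; origin at the centre of its underside, x away from the tags. Its tag is the one straight in front, hinge axis 120 mm from this origin. FULL: heaped with small brass book corners, up to 65 mm above its underside
- bin_3: grey steel picking bin, 150 deep (x) x 100 wide x 62 mm high at the back, front 50 mm stepped down to a 30 mm lip, loose on the rack's 10 mm floor; origin at the centre of its underside, x away from the tags. Its tag is the one straight in front, hinge axis 120 mm from this origin. NOT full: run down to a single spool of thread
- bin_4: grey steel picking bin, 150 deep (x) x 100 wide x 62 mm high at the back, front 50 mm stepped down to a 30 mm lip, loose on the rack's 10 mm floor; origin at the centre of its underside, x away from the tags. Its tag is the one straight in front, hinge axis 120 mm from this origin. NOT full: run down to two brass book corners
- rack: stock rack fixed to the bench: plywood tray 225 deep x 490 mm wide, 28 mm edges at back and sides, aluminium tag rail (top 35 mm above the bench) along its front. Origin on the bench under the middle of the hinge line; x towards the bins, y along the rail. Four bins side by side on it, about 115 mm apart
- glue_jar: bystander: glass glue jar with white cap, 68 mm diameter, 75 mm high, loose; origin at the centre of its underside
- press_weight: bystander: round brass press weight with a knob, 56 mm diameter, 64 mm high, 0.6 kg, loose; origin at the centre of its underside
- bone_folder: bystander: flat ivory-coloured bone folder, 142 x 24 x 5 mm, lying loose on the bench in front of the rack; long axis is its y; origin on its underside
There are look-alikes about, which are no part of the job. What is meant by the bin_2 is not purple, and is the larger of those in its own colour. Leave any red look-alike of the bin_4 alone.

How it is judged:
By the outcome, as a careful person would: the job done as asked, in the order asked, and still so for the second after the job is handed in, with the robot touching nothing.
It also fails if it takes over 61 s, if anything falls off the work surface, if the arm or the gripper's body presses on something with over 40 N, if the wrist force passes 120 N, or if a joint passes its speed limit or range.

## Working session

There is one attempt and no reset: what is moved stays moved. The work goes in short steps, Python scripts to look and compute and a shell command to move; the robot and the scene stay as the last step left them, time stands still between calls to the robot, and variables do not carry over. Pictures are saved under pics/ and viewed, and the job is handed in when it is done.

```bash
mkdir -p pics; ls; python3 - <<'E'
from cell import robot
import cv2
print(robot.observe())
for n in ["scene","top","wrist"]:
    c=robot.calibration(n)
    cv2.imwrite(f"pics/{n}0.png",robot.read_camera(n)[:,:,::-1])
    print(n,c)
E
```

```text
pics
{'time': 0.0, 'qpos': array([ 9.58974798e-01,  3.42705892e-01,  1.52503635e+00, -1.73328718e-05,
        1.27537809e+00, -1.46021818e-01]), 'qvel': array([ 0.00032837, -0.00139979,  0.00013386,  0.0005207 ,  0.00027806,
       -0.00037517]), 'joint_efforts': array([ 4.00358276e-04, -4.31237805e+01, -2.44218779e+01,  7.20829703e-02,
        5.61530620e-02, -1.64048947e-04]), 'tool_pos': array([0.23555369, 0.46873032, 0.22604695]), 'tool_rot': array([-1.57231016e+00,  2.05884194e-04, -4.65794808e-01]), 'contact_force': array([0.73754033, 0.10373383, 0.35630128]), 'torque': array([-0.03044046, -0.00585741, -0.0035819 ]), 'opening': 0.09192254218531586}
scene {'intrinsics': array([[511.96123487,   0.        , 323.79852431],
       [  0.        , 511.96123487, 244.87003932],
       [  0.        ,   0.        ,   1.        ]]), 'pose': array([[-0.70727308,  0.53275088, -0.46469483,  1.03922731],
       [ 0.70669475,  0.51548731, -0.48461879,  0.51975684],
       [-0.0186368 , -0.67115522, -0.74108255,  0.88904205],
       [ 0.        ,  0.        ,  0.        ,  1.        ]])}
top {'i
[... 246 characters left out ...]
3615571e-01],
       [-9.99786816e-01,  2.01400984e-02, -4.54962278e-03,
         5.50087731e-03],
       [ 6.07495876e-04, -1.91558260e-01, -9.81481056e-01,
         1.19346762e+00],
       [ 0.00000000e+00,  0.00000000e+00,  0.00000000e+00,
         1.00000000e+00]])}
wrist {'intrinsics': array([[371.64829954,   0.        , 326.08337195],
       [  0.        , 371.64829954, 245.31632283],
       [  0.        ,   0.        ,   1.        ]]), 'pose': array([[ 0.44913738,  0.85144154,  0.27078206,  0.16205559],
       [ 0.89346185, -0.42759248, -0.13744306,  0.50637246],
       [-0.00124035,  0.30366426, -0.9527783 ,  0.38329164],
       [ 0.        ,  0.        ,  0.        ,  1.        ]])}
```

View pics/scene0.png

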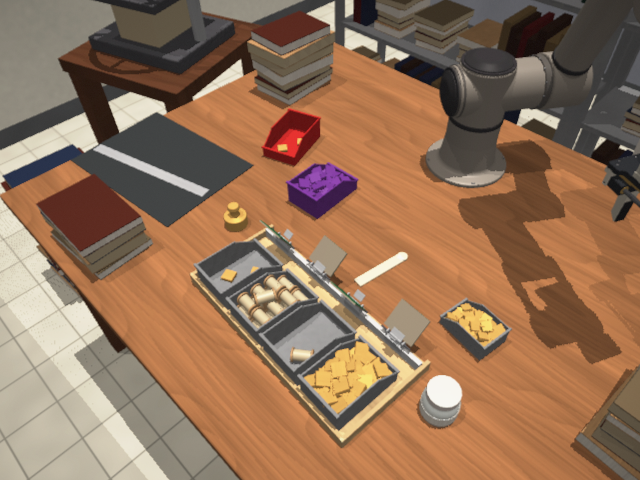

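View pics/top0.png

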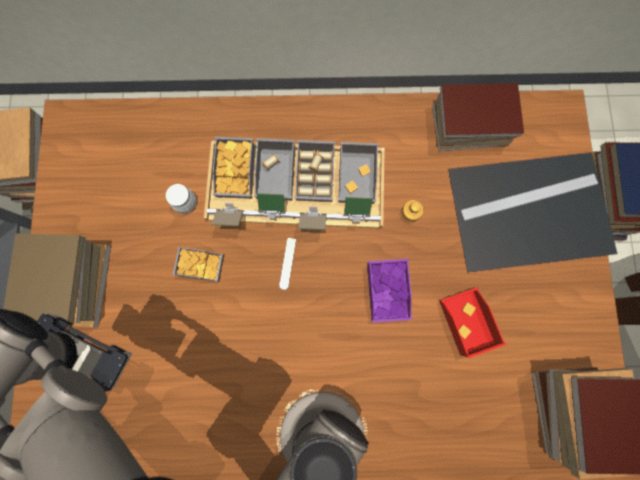

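View pics/wrist0.png

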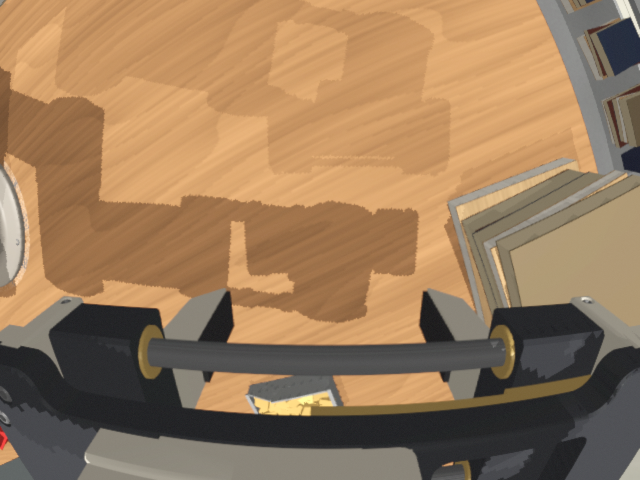

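```bash
python3 - <<'E'
import cv2
i=cv2.imread("pics/top0.png")[125:240,190:400]
cv2.imwrite("pics/topc.png",cv2.resize(i,None,fx=3.8,fy=3.8,interpolation=cv2.INTER_CUBIC))
i=cv2.imread("pics/scene0.png")[210:450,180:450]
cv2.imwrite("pics/scenec.png",cv2.resize(i,None,fx=2.5,fy=2.5,interpolation=cv2.INTER_CUBIC))
E
```

```text
(no output)
```

View pics/topc.png

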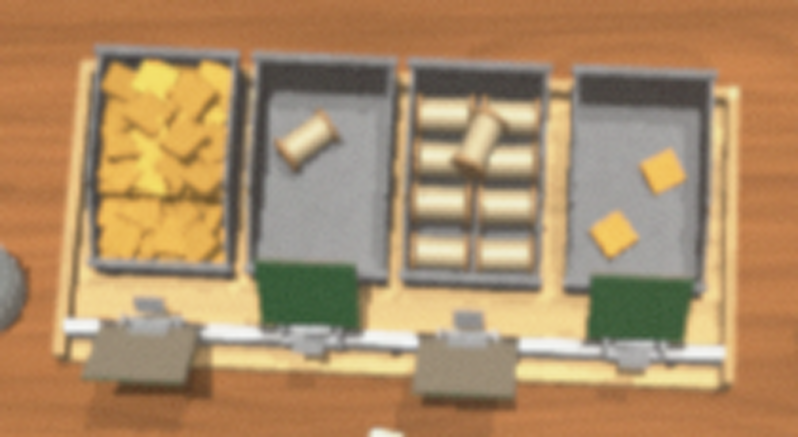

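View pics/scenec.png

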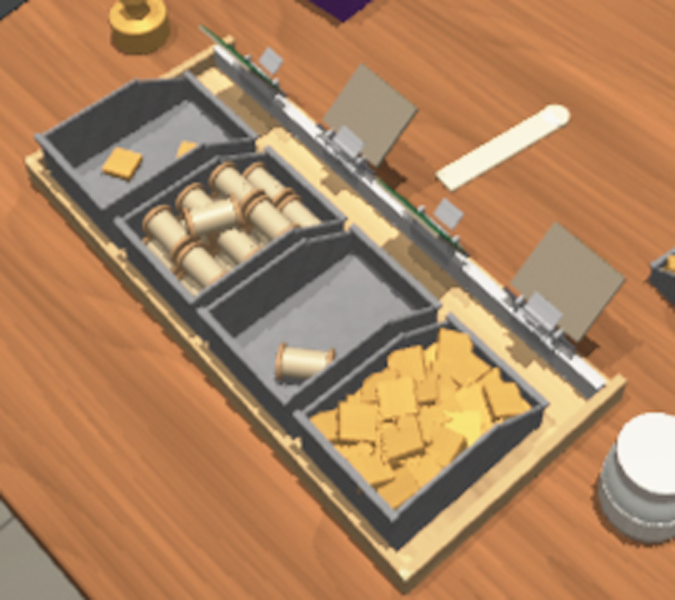

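```bash
cat > h.py <<'E'
from cell import robot
import numpy as np
def px(u,v,z,n="top",c=None):
    c=c or robot.calibration(n); K=c["intrinsics"];T=c["pose"]
    d=T[:3,:3]@np.linalg.inv(K)@[u,v,1]; o=T[:3,3]
    return o+d*(z-o[2])/d[2]
E
python3 - <<'E'
from h import *
f=lambda u,v,z: px(190+u/3.8,125+v/3.8,z).round(4)
for nm,p in dict(A=[(84,381,.09),(187,385,.09)],C=[(413,396,.09),(515,400,.09)],B=[(255,262,.105),(357,264,.105)],D=[(590,277,.105),(692,281,.105)],rail=[(65,326,.035),(725,354,.035)],
 bins=[(95,50,.072),(240,52,.072),(570,68,.072),(715,72,.072)],rackcorner=[(83,62,.028),(738,88,.028)]).items():
    q=[f(*x) for x in p]; print(nm,*q,(q[0]+q[1])/2, np.linalg.norm(q[0]-q[1]), np.arctan2(q[1][0]-q[0][0],q[0][1]-q[1][1]))
print(px(289,240,.0),px(284,287,0))
# scene check
g=lambda u,v,z: px(180+u/2.5,210+v/2.5,z,"scene").round(4)
for p in [(623,280,.09),(558,222,.09),(415,110,.09),(362,66,.09),(604,382,.035),(217,50,.035)]: print(p,g(*p))
E
```

```text
A [0.5351 0.2735 0.09  ] [0.5309 0.2036 0.09  ] [0.533   0.23855 0.09   ] 0.07002606657524041 -0.06001368368754028
C [0.5202 0.0505 0.09  ] [ 0.516  -0.0185  0.09  ] [0.5181 0.016  0.09  ] 0.06912770790356064 -0.06079455587478865
B [0.6121 0.156  0.105 ] [0.6093 0.0868 0.105 ] [0.6107 0.1214 0.105 ] 0.06925662423191012 -0.04044036760757035
D [ 0.5969 -0.071   0.105 ] [ 0.5927 -0.14    0.105 ] [ 0.5948 -0.1055  0.105 ] 0.06912770790356067 -0.06079455587478864
rail [0.5889 0.3015 0.035 ] [ 0.5586 -0.1705  0.035 ] [0.57375 0.0655  0.035  ] 0.4729715530557837 -0.06410695051278897
bins [0.783  0.2762 0.072 ] [0.7794 0.1722 0.072 ] [ 0.7623 -0.064   0.072 ] [ 0.7572 -0.1677  0.072 ] [0.7812 0.2242 0.072 ] 0.10406228903882522 -0.03460156887527357
rackcorner [0.7936 0.2955 0.028 ] [ 0.7632 -0.191   0.028 ] [0.7784  0.05225 0.028  ] 0.48744887937095516 -0.06240601310816112
[0.5102055  0.08133847 0.        ] [0.38051314 0.09591662 0.        ]
(623, 280, 0.09) [0.5386 0.2728 0.09  ]
(558, 222, 0.09) [0.5309 0.2052 0.09  ]
(415, 110, 0.09) [0.5242 0.0483 0.09  ]
(362, 66, 0.09) [ 0.5194 -0.0185  0.09  ]
(604, 382, 0.035) [0.5861 0.3005 0.035 ]
(217, 50, 0.035) [ 0.5627 -0.1666  0.035 ]
```

Bins left to right in the top view: (234,168) grey, heaped with brass = bin_2. (275,170) one spool = bin_3. (316,170) heaped with spools = bin_1. (358,175) two corners = bin_4. The look-alikes are the small grey brass tray (199,264), the purple one (389,290) and the red one (470,322); all lie off the rack and are left alone. The tags from left to right show grey, green, grey, green, so all four must be flipped.

First I close the fingers and turn to line up with the rack.

```bash
python3 -m crank '{"xyz":[[0,0,0],[0,0,0],[0,0,0],[0,0,0]],"roll":[-8,-8,-7.1,0]}' 1 5
cat >> h.py <<'E'
PSI=-0.065
H=dict(A=(.585,.2356),B=(.5775,.1235),C=(.570,.0125),D=(.5618,-.1035))
def rel(name):
    """TCP in the tag's clip frame (mm) """
    s=robot.observe(); p=s["tool_pos"]; d=p[:2]-H[name]
    c,q=np.cos(PSI),np.sin(PSI)
    return np.round([1e3*(c*d[0]+q*d[1]),1e3*(-q*d[0]+c*d[1]),1e3*p[2]],1)
def go(name,x,z,y=0):
    """tool-frame shift in cm to reach clip-frame x,y (mm), world z (mm)"""
    from scipy.spatial.transform import Rotation as R
    s=robot.observe(); c,q=np.cos(PSI),np.sin(PSI)
    t=np.array([H[name][0]+(c*x-q*y)/1e3,H[name][1]+(q*x+c*y)/1e3,z/1e3])
    Rm=R.from_euler("xyz",s["tool_rot"]).as_matrix()
    return (100*Rm.T@(t-s["tool_pos"])).round(2)
def st():
    s=robot.observe(); print(s["time"],s["tool_pos"].round(4),s["tool_rot"].round(3),s["contact_force"].round(2),s["opening"])
E
python3 -c "
from h import *
st();print(rel('A'),go('A',-75,150),go('A',-75,80))"
```

```text
time: 0.55
tool_pos: [0.2357, 0.4689, 0.2265]
tool_rot: [-1.571, 0.0, -0.062]
contact_force: [0.1, -0.7, -0.5]
opening: 0.0643
0.55 [0.2357 0.4689 0.2265] [-1.571  0.    -0.062] [ 0.14 -0.7  -0.47] 0.06425528324559744
[-363.7  210.2  226.5] [ 28.8    7.65 -21.11] [ 28.81  14.65 -21.11]
```

```bash
python3 -m crank '{"xyz":[[1.4,0.3,-1.1],[2.4,0.6,-1.8],[2.4,0.6,-1.8],[2.4,0.6,-1.8],[2.4,0.6,-1.8],[2.4,0.6,-1.8],[2.4,0.6,-1.8],[2.4,0.6,-1.8],[2.4,0.6,-1.8],[2.4,0.6,-1.8],[2.4,0.6,-1.8],[2.4,0.6,-1.8],[1.0,0.4,-0.2],[0,0,0],[0,0,0]],"roll":[0,0,0,0,0,0,0,0,0,0,0,0,0,0,0]}'
python3 -c "
from h import *
import cv2
st();print(rel('A'),go('A',-75,80))
cv2.imwrite('pics/w1.png',robot.read_camera('wrist')[:,:,::-1])
i=robot.read_camera('scene')[150:390,280:560,::-1]
cv2.imwrite('pics/s1.png',cv2.resize(i,None,fx=2.5,fy=2.5))"
```

```text
time: 2.05
tool_pos: [0.5093, 0.2411, 0.1536]
tool_rot: [-1.571, 0.001, -0.064]
contact_force: [0.7, 0.5, -0.9]
opening: 0.0004
2.05 [0.5093 0.2411 0.1536] [-1.571e+00  1.000e-03 -6.400e-02] [ 0.74  0.47 -0.86] 0.0004116303938676162
[-75.9   0.5 153.6] [ 0.1   7.36 -0.05]
```

View pics/s1.png

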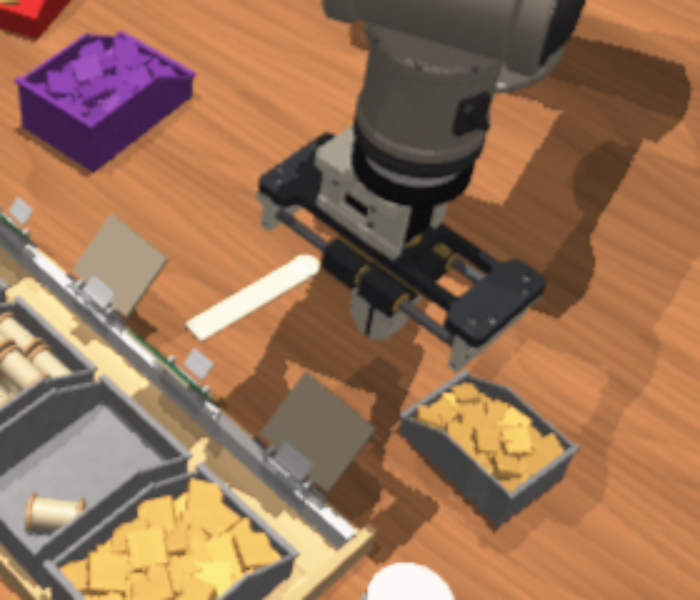

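View pics/w1.png

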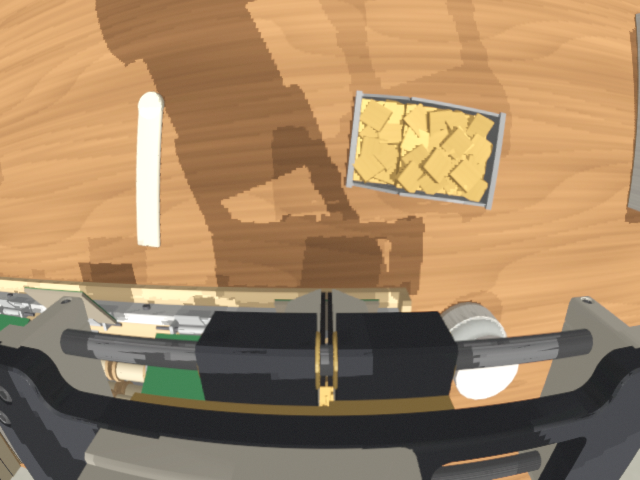

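The picture shows the shut fingers in front of tag A (leaf centred at about (318,425) in the crop). The small tray is well clear of them. Next I descend to z = 0.080.

```bash
python3 -m crank '{"xyz":[[0,1.5,0],[0,2,0],[0,2,0],[0,1.8,0],[0,0,0],[0,0,0]],"roll":[0,0,0,0,0,0]}'
python3 -c "
from h import *
import cv2
st();print(rel('A'))
i=robot.read_camera('scene')[210:390,340:540,::-1]
cv2.imwrite('pics/s2.png',cv2.resize(i,None,fx=3.3,fy=3.3))"
```

```text
time: 2.75
tool_pos: [0.5097, 0.2412, 0.0813]
tool_rot: [-1.571, -0.0, -0.062]
contact_force: [0.3, -0.2, -0.0]
opening: 0.0006
2.75 [0.5097 0.2412 0.0813] [-1.571 -0.    -0.062] [ 0.31 -0.16 -0.04] 0.0005989604102144968
[-75.5   0.7  81.3]
```

View pics/s2.png

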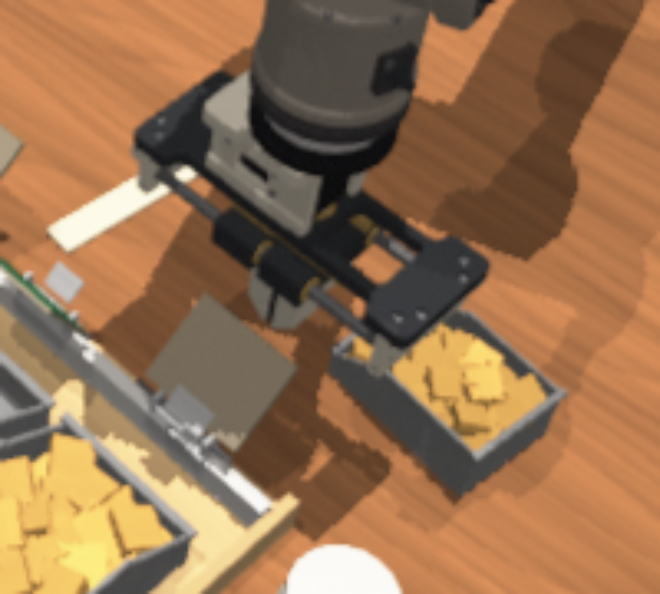

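```bash
python3 -m crank '{"xyz":[[0.6,0,0],[0.6,0,0],[0.3,-0.2,0],[0.4,-0.4,0],[0.4,-0.4,0],[0.4,-0.35,0],[0.45,-0.35,0],[0.5,-0.3,0],[0.5,-0.25,0],[0,0,0]],"roll":[0,0,0,0,0,0,0,0,0,0]}'
python3 -c "
from h import *
import cv2
st();print(rel('A'))
i=robot.read_camera('scene')[210:390,340:540,::-1]
cv2.imwrite('pics/s3.png',cv2.resize(i,None,fx=3.3,fy=3.3))"
```

```text
time: 3.8
tool_pos: [0.5524, 0.2379, 0.1036]
tool_rot: [-1.57, -0.001, -0.063]
contact_force: [0.4, -0.6, -0.4]
opening: 0.0005
3.8 [0.5524 0.2379 0.1036] [-1.57e+00 -1.00e-03 -6.30e-02] [ 0.44 -0.62 -0.42] 0.000523454660125354
[-3.270e+01  1.000e-01  1.036e+02]
```

View pics/s3.png

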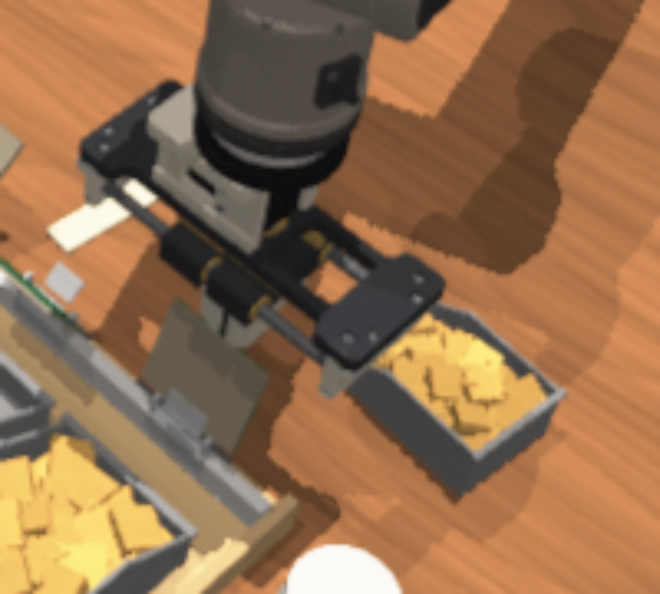

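The tag is lifting, with the finger just under its free edge. I carry on past upright.

```bash
python3 -m crank '{"xyz":[[0.5,-0.1,0],[0.5,0,0],[0.5,0,0],[0.4,0,0],[0.4,0,0],[0.4,0,0],[0.4,0,0],[0.3,0,0],[0,0,0],[-1,0,0],[-2,0,0],[-2,0,0],[-1,-2,0],[0,-3,0],[0,0,0]],"roll":[0,0,0,0,0,0,0,0,0,0,0,0,0,0,0]}'
python3 -c "
from h import *
import cv2
st();print(rel('A'),go('C',-75,150))
i=robot.read_camera('scene')[210:390,340:540,::-1]
cv2.imwrite('pics/s4.png',cv2.resize(i,None,fx=3.3,fy=3.3))"
```

```text
time: 5.35
tool_pos: [0.5264, 0.2404, 0.1583]
tool_rot: [-1.568, -0.007, -0.062]
contact_force: [0.6, 0.0, 0.2]
opening: 0.0004
5.35 [0.5264 0.2404 0.1583] [-1.568 -0.007 -0.062] [0.56 0.04 0.19] 0.0004462442634391478
[-58.8   1.  158.3] [ -1.74   0.76 -22.46]
```

View pics/s4.png

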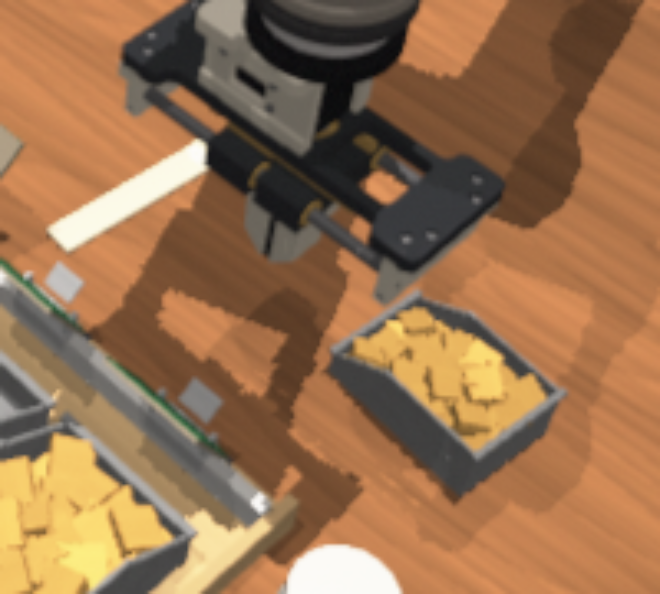

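Tag A has tipped back: only its green edge shows, at about (190,430). On to tag C, the same way.

```bash
python3 -m crank '{"xyz":[[-0.6,0,-1.2],[-0.6,0,-2.2],[-0.5,0,-2.4],[0,0,-2.4],[0,0,-2.4],[0,0,-2.4],[0,0,-2.4],[0,0,-2.4],[0,0,-2.4],[0,0.3,-1.6],[0,0.4,-0.7],[0,0,0],[0,2,0],[0,2.5,0],[0,2.4,0],[0,0,0],[0,0,0]],"roll":[0,0,0,0,0,0,0,0,0,0,0,0,0,0,0,0,0]}'
python3 -c "
from h import *
import cv2
st();print(rel('C'))
i=robot.read_camera('scene')[170:350,260:460,::-1]
cv2.imwrite('pics/s5.png',cv2.resize(i,None,fx=3.3,fy=3.3))"
```

```text
time: 7.1
tool_pos: [0.4943, 0.0167, 0.0783]
tool_rot: [-1.571, 0.001, -0.062]
contact_force: [-0.4, 0.2, 0.3]
opening: 0.0007
7.1 [0.4943 0.0167 0.0783] [-1.571e+00  1.000e-03 -6.200e-02] [-0.43  0.15  0.28] 0.000701199202265792
[-75.8  -0.7  78.3]
```

View pics/s5.png

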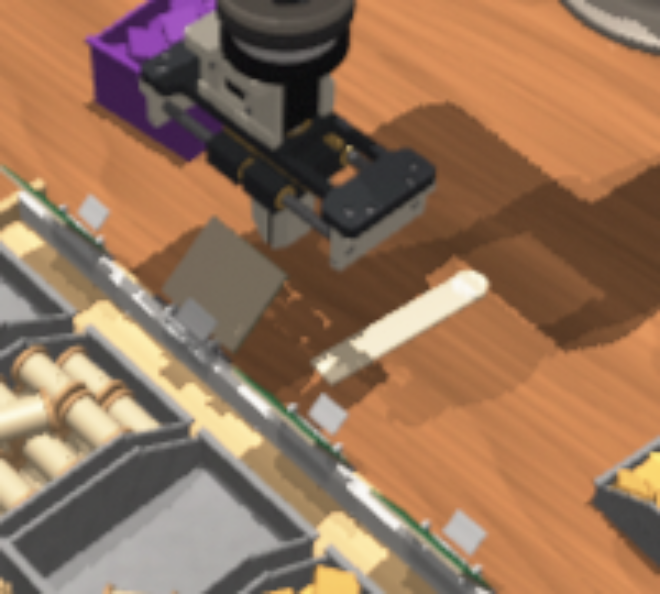

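```bash
python3 -m crank '{"xyz":[[0.6,-0.1,0],[0.6,-0.1,0],[0.3,-0.2,0],[0.4,-0.4,0],[0.4,-0.4,0],[0.4,-0.35,0],[0.45,-0.35,0],[0.5,-0.3,0],[0.5,-0.25,0],[0,0,0]],"roll":[0,0,0,0,0,0,0,0,0,0]}'
python3 -m crank '{"xyz":[[0.5,-0.1,0],[0.5,0,0],[0.5,0,0],[0.4,0,0],[0.4,0,0],[0.4,0,0],[0.4,0,0],[0.3,0,0],[0,0,0],[-1,0,0],[-2,0,0],[-2,0,0],[-1,-2,0],[0,-3,0],[0,0,0]],"roll":[0,0,0,0,0,0,0,0,0,0,0,0,0,0,0]}'
python3 -c "
from h import *
import cv2
st();print(rel('C'),go('B',60,160))
cv2.imwrite('pics/s6.png',robot.read_camera('scene')[:,:,::-1])"
```

```text
time: 8.15
tool_pos: [0.5368, 0.0133, 0.1031]
tool_rot: [-1.571, -0.001, -0.063]
contact_force: [0.2, 0.5, -0.4]
opening: 0.0005
time: 9.65
tool_pos: [0.5109, 0.015, 0.1573]
tool_rot: [-1.571, -0.007, -0.062]
contact_force: [0.3, -0.8, -0.4]
opening: 0.0003
9.65 [0.5109 0.015  0.1573] [-1.571 -0.007 -0.062] [ 0.31 -0.78 -0.41] 0.00027100440931505893
[-59.1  -1.3 157.3] [11.97 -0.2  11.23]
```

View pics/s6.png

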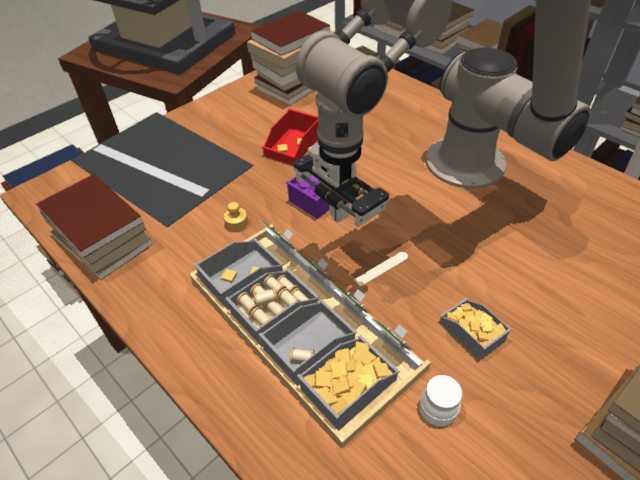

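Tag C has tipped back too, and all four now lean back. I move behind tag B, over the front of bin_3.

```bash
python3 -m crank '{"xyz":[[0.8,0,0.8],[1.6,0,1.5],[1.6,0,1.5],[1.6,0,1.5],[1.6,0,1.5],[1.6,0,1.5],[1.6,0,1.5],[1.1,0,1.0],[0.5,0,0.4],[0,0,0],[0,1.5,0],[0,2,0],[0,2,0],[0,0.7,0],[0,0,0],[0,0,0]],"roll":[0,0,0,0,0,0,0,0,0,0,0,0,0,0,0,0]}'
python3 -c "
from h import *
import cv2
st();print(rel('B'))
i=robot.read_camera('top')[120:250,200:390,::-1]
cv2.imwrite('pics/t7.png',cv2.resize(i,None,fx=4,fy=4))
i=robot.read_camera('scene')[200:440,230:470,::-1]
cv2.imwrite('pics/s7.png',cv2.resize(i,None,fx=2.5,fy=2.5))"
```

```text
time: 11.3
tool_pos: [0.637, 0.1191, 0.0925]
tool_rot: [-1.571, -0.001, -0.063]
contact_force: [0.2, 0.2, 0.9]
opening: 0.0003
11.3 [0.637  0.1191 0.0925] [-1.571e+00 -1.000e-03 -6.300e-02] [0.21 0.2  0.95] 0.0002558669443210536
[59.6 -0.5 92.5]
```

View pics/s7.png

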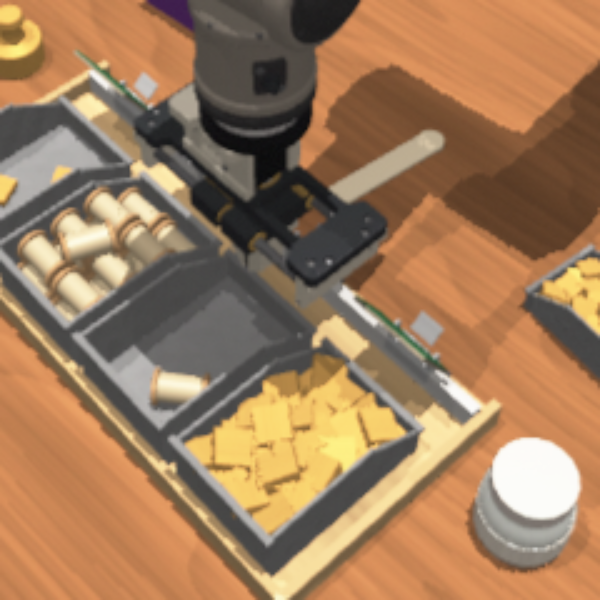

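View pics/t7.png

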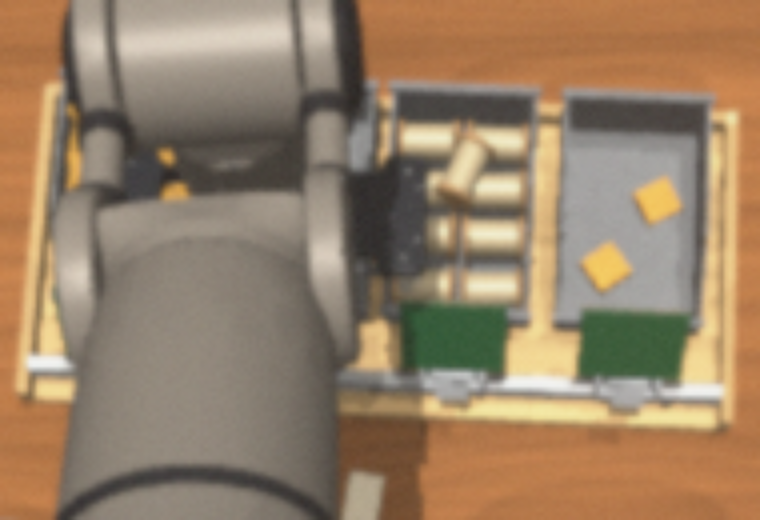

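```bash
python3 -m crank '{"xyz":[[-0.6,0,0],[-0.6,0,0],[-0.4,-0.1,0],[-0.4,-0.2,0],[-0.4,-0.2,0],[-0.4,-0.2,0],[-0.4,-0.2,0],[-0.4,-0.1,0],[-0.4,-0.1,0],[-0.4,0,0],[-0.4,0,0],[-0.4,0,0],[-0.4,0,0],[-0.3,0,0],[0,0,0],[1,0,0],[1.5,-1,0],[0,-3,0],[0,-1.5,0],[0,0,0]],"roll":[0,0,0,0,0,0,0,0,0,0,0,0,0,0,0,0,0,0,0,0]}'
python3 -c "
from h import *
import cv2
st();print(rel('B'),go('D',60,160))
i=robot.read_camera('scene')[200:440,230:470,::-1]
cv2.imwrite('pics/s8.png',cv2.resize(i,None,fx=2.5,fy=2.5))"
```

```text
time: 13.4
tool_pos: [0.605, 0.1214, 0.1602]
tool_rot: [-1.57, -0.006, -0.063]
contact_force: [-0.1, -0.4, 1.0]
opening: 0.0004
13.4 [0.605  0.1214 0.1602] [-1.57  -0.006 -0.063] [-0.09 -0.37  1.02] 0.00042631596528042815
[ 27.6  -0.3 160.2] [ 3.100e+00  2.000e-02 -2.273e+01]
```

View pics/s8.png

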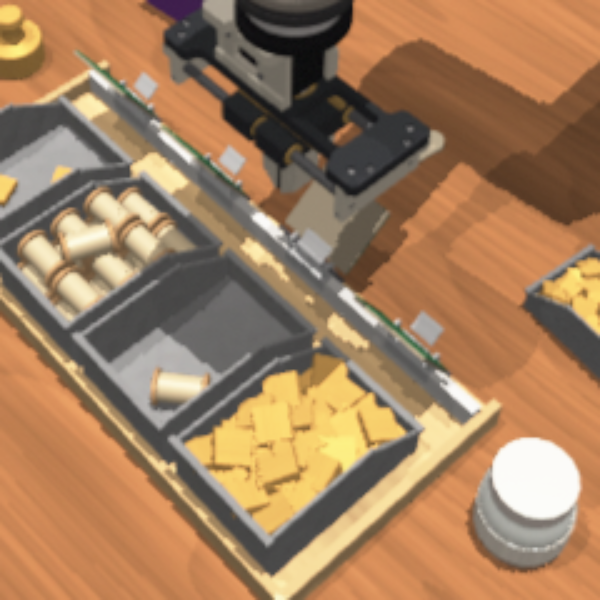

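Tag B lies forward with its grey face up, at about (335,230). Next is tag D.

```bash
python3 -m crank '{"xyz":[[0.6,0,-1.2],[1.0,0,-2.2],[1.0,0,-2.4],[0.5,0,-2.4],[0,0,-2.4],[0,0,-2.4],[0,0,-2.4],[0,0,-2.4],[0,0,-2.4],[0,0,-1.7],[0,0,-0.8],[0,0,0],[0,1.5,0],[0,2,0],[0,2,0],[0,1.1,0],[0,0,0],[0,0,0]],"roll":[0,0,0,0,0,0,0,0,0,0,0,0,0,0,0,0,0,0]}'
python3 -c "
from h import *
import cv2
st();print(rel('D'))
i=robot.read_camera('scene')[180:360,180:400,::-1]
cv2.imwrite('pics/s9.png',cv2.resize(i,None,fx=3,fy=3))"
```

```text
time: 15.25
tool_pos: [0.6199, -0.1066, 0.0922]
tool_rot: [-1.571, -0.001, -0.062]
contact_force: [1.2, -0.5, 0.1]
opening: 0.0006
15.25 [ 0.6199 -0.1066  0.0922] [-1.571e+00 -1.000e-03 -6.200e-02] [ 1.22 -0.46  0.1 ] 0.0005598417965664222
[58.2  0.7 92.2]
```

View pics/s9.png

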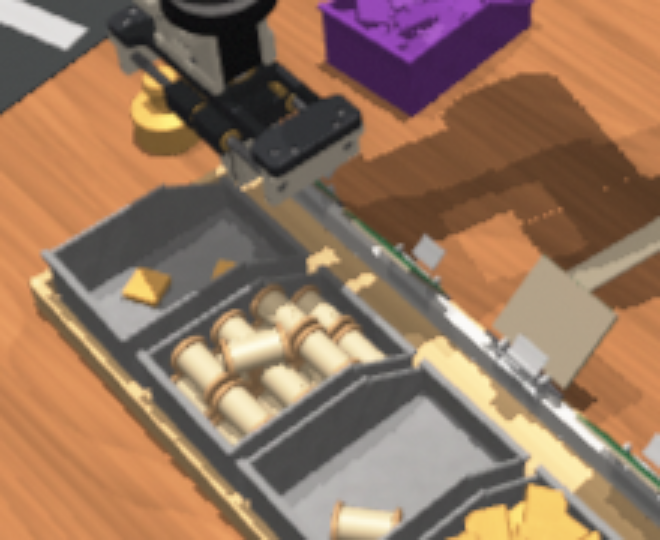

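```bash
python3 -m crank '{"xyz":[[-0.6,0,0],[-0.5,0,0],[-0.4,-0.1,0],[-0.4,-0.2,0],[-0.4,-0.2,0],[-0.4,-0.2,0],[-0.4,-0.2,0],[-0.4,-0.1,0],[-0.4,-0.1,0],[-0.4,0,0],[-0.4,0,0],[-0.4,0,0],[-0.4,0,0],[-0.3,0,0],[0,0,0],[1,0,0],[1.5,-1,0],[0,-3,0],[0,-3,0],[0,0,0]],"roll":[0,0,0,0,0,0,0,0,0,0,0,0,0,0,0,0,0,0,0,0]}'
python3 -m crank '{"xyz":[[-1.5,-1,0],[-3,-1,0],[-3,-1,0],[-3,-1,0],[-3,-1,0],[-3,0,0],[-2,0,0],[-1,0,0],[0,0,0],[0,0,0]],"roll":[0,0,0,0,0,0,0,0,0,0]}'
python3 -c "
from h import *
import cv2
st()
i=robot.read_camera('scene')[180:460,170:470,::-1]
cv2.imwrite('pics/s10.png',cv2.resize(i,None,fx=2.1,fy=2.1))
i=robot.read_camera('top')[120:300,160:430,::-1]
cv2.imwrite('pics/t10.png',cv2.resize(i,None,fx=2.9,fy=2.9))"
```

```text
time: 17.3
tool_pos: [0.5897, -0.1057, 0.1771]
tool_rot: [-1.573, -0.009, -0.062]
contact_force: [1.4, -0.6, 0.0]
opening: 0.0004
time: 18.3
tool_pos: [0.393, -0.0931, 0.2228]
tool_rot: [-1.571, -0.001, -0.063]
contact_force: [0.2, -0.1, 0.1]
opening: 0.0004
18.3 [ 0.393  -0.0931  0.2228] [-1.571e+00 -1.000e-03 -6.300e-02] [ 0.22 -0.09  0.08] 0.0004275416260803565
```

View pics/s10.png

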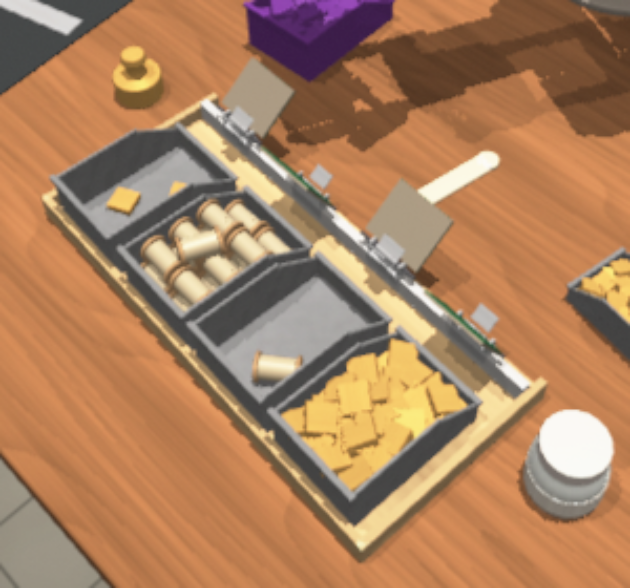

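View pics/t10.png

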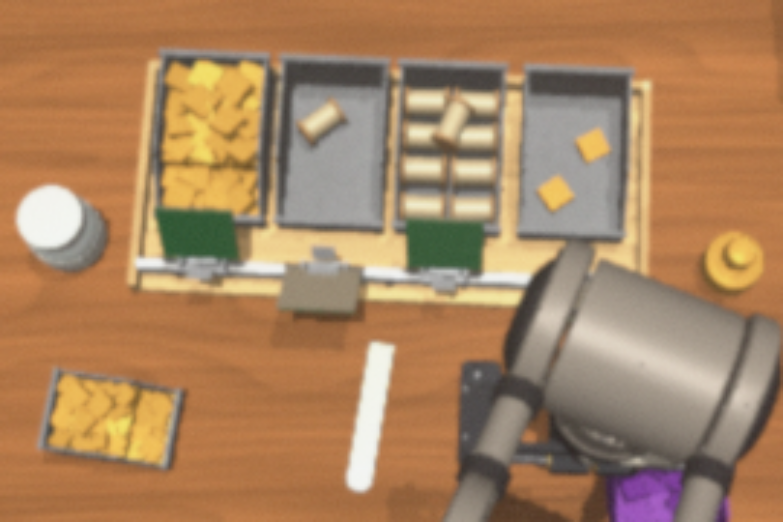

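The tags now show, from left to right in the top view: green on the brass heap (198,235), grey on the single spool (320,288), and green on the spool heap (445,245). The scene view shows grey on the two-corner bin (255,97). Nothing else has moved and the arm is clear.

```bash
python3 -c "
from h import *
print(robot.hand_in()); st()"
```

```text
the job is handed in; nothing more can be done
None
the job is handed in; nothing more can be done
```

All four tags started on the wrong face, so I flipped each one with light pushes of the closed fingertips and handed the job in at about 18 s of the 61 s allowed.

- **Full bins (brass heap and spool heap):** their tags now lean back with the green face showing.
- **Run-down bins (single spool and two brass corners):** their tags now lie forward with the grey face up.

The last scene picture shows the bins, jar, press weight and bone folder where they were. In the top view the arm hid the fourth tag, so only the scene picture confirms that one. After each move the reported contact force was no more than about 1.5 N, which is close to the sensor noise. I did not record forces during the pushes themselves. No checks failed or disagreed.

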